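# Knock the jammed ball out of the tube

### The job

A brass ball is jammed in the mouth of the longer square tube. Pick the tube up, tip it mouth down behind the tall steel plate that stands in the grey tray and tap its rim against the top edge of that plate, knocking along the tube's length, until the ball drops into the tray; then lay the tube flat on the bench again, same side up and clear of the tray. Leave the shorter empty tube alone.

Things in the scene. Friction and masses are not known exactly. Their poses are not given: they have to be found in the camera images.
- tube: The longer of two square metal tubes lying on the bench: 120 mm long, 0.16 kg, 34 x 34 mm aluminium body between two dark steel 50 x 50 mm collars (12 mm thick at the mouth, 10 mm at the closed end). Origin: middle of the underside (bench level); the axis lies 25 mm above. x runs from the mouth (x = -60 mm) to the closed end (+60), z up. Grip the body across y, at x = 0 to +15 mm.
- tube_rim (a point): Centre of the mouth, on the flat rim face (50 x 50 mm with a 22 mm square bore), 25 mm above the tube's underside; axes as the tube's. Below the bore is a 14 mm high plain strip of rim to knock with. Tip the mouth down 30 to 45 degrees and knock along the tube at about 0.15 m/s or more; it may take several taps.
- ball: Brass ball, 20 mm diameter, 35 g; origin at its centre. It starts 5 mm inside the mouth, at x = -45 mm in the tube's frame, visible in the bore, held by two sprung pins. Tipping or slow pressing does not free it, sudden stops along the tube do: taps at 0.12 to 0.2 m/s shift it 3 to 6 mm each, so one to four free it; carry it smoothly until then.
- tray: Open grey tray screwed to the bench, 200 (x) x 130 (y) mm, grey sides 26 mm high and 5 mm thick, floor 4 mm thick. A bare steel knocking plate, 6 mm thick and 50 mm high (from the bench), stands across it; the tray's floor goes on 60 mm behind the plate, so a ball that drops on either side is caught. Origin: on the underside, 70 mm from the near (-x) end and 130 mm from the far end.
- tray_edge (a point): Middle of the far (+x) top edge of the tray's steel plate, at x = +70, y = 0, z = +50 mm in the tray's frame; the edge runs 65 mm either way along the tray's y. The tube comes from beyond it, with its mouth towards the robot (tube x along the tray's x), so that the strip of rim below the bore strikes this edge.
- short_tube: The other tube, only 80 mm long, otherwise of the same make, empty: leave it. Origin: middle of its underside.
There are look-alikes about, which are no part of the job. Leave any blue or red look-alike of the tube alone.

How it is judged:
By the outcome, as a careful person would: the job done as asked, in the order asked, and still so for the second after the job is handed in, with the robot touching nothing.
It also fails if it takes over 54 s, if anything falls off the work surface, if the arm or the gripper's body presses on something with over 40 N, if the wrist force passes 120 N, or if a joint passes its speed limit or range.

### The arm

A 6-joint arm with a two-finger parallel gripper is mounted at the origin on a cart in front of the work surface, level with it; the furniture and walls round the work are solid. World frame = base frame: x ahead of the robot, y to its left, z up, the work surface at z = 0. Lengths are in m, angles in rad, forces in N, time in s.
With the tool pointing down it reaches from about 0.3 to 0.875 m from the base axis. Payload 6.4 kg.
Tool frame: the origin (TCP) lies midway between the tips of the shut fingers; the grasp point (between the pads) lies 19 mm behind it; z points along the fingers, y is the line along which they close (so a half turn about z gives the same grasp; the last joint's range is limited). The gripper opens to 85 mm and grips with 20 to 120 N. Pads are 22 mm wide; open, the fingers measure 114 mm over their backs; the gripper's body (76 mm by 85 mm) begins 54 mm behind the grasp point. The pads swing forward as they close: fully open they stand 13 mm farther back than shut.
Start: joints at [-1.475, 0.181, 1.607, -0, 1.354, -0.206], TCP at [0.171, -0.549, 0.231] pointing down, gripper open.
Joint ranges: [-2.99, 2.99], [-0.89, 2.07], [0.3, 2.58], [-1.14, 4.28], [0, 2.63], [-3.12, 3.12]. Speed limits (rad/s): [2.57, 2.57, 3.01, 3.14, 3.14, 3.14].

### API

Orientations are given as a unit quaternion [w, x, y, z].
In Python, from bench import ctrl gives the robot as it stands.
- The arm moves only by the tool send_rows, never from a script. Its argument "motion" is a list of rows, each a list of 7 numbers: the turn, a rotation vector about the tool's x, y, z in degrees, then the shift along the tool's x, y, z in mm, then the closure, from -1 (fully open) to 1 (shut). In form: [[rx, ry, rz, tx, ty, tz, grip], ...]. A call has exactly 10 rows; each row shifts and turns the commanded pose from where the row before left it, along the tool's axes as they then stand; what a row does not reach is not made up. A row lasts 1/10 s, in which the tool goes at most 50 mm and 8.59 degrees, less where a joint would pass 70% of its speed; a pose out of reach is approached as far as the arm can. A call is refused whole if a number of a shift passes 50 or a number of a turn 8.59, either way. A call with a gripper value outside its range is refused whole. The fingers move at their own pace and stop on an object; the grip force is fixed at half the most. Time passes only in rows, so rows that do not move let the fingers close, or fill a call up. It gives the time, the measured TCP pose, the force, the opening and the grip force at its end, in the units of the state.
- ctrl.get_obs(): the state, without advancing time (a new reading comes with each control period).
- ctrl.camera(name): name is "side" or "top"; returns a dict with "color" (480x640x3 uint8, red, green, blue), "z_map" (480x640 float32, m along the optical axis (not along the pixel's ray), 0 where there is no reading), "mtx" (3x3 intrinsics, pixels), "k1" (the pictures are not rectified: a ray, as slopes to the right and down, at radius r is drawn at 1 + k1 r^2 times it, then the intrinsics apply), "extrinsics" (4x4, takes a point from camera to world coordinates). Camera axes: x right, y down, z forward; pixel columns grow to the right and rows downward; lengths in m; the calibration is good to about 2 mm. A picture is of the moment at which its call begins.
- ctrl.hand_in(): hands the job in; it is judged then, once.
The state is a dict: "time_s": time; "q": joint angles; "dq": joint speeds; "joint_efforts": joint torques, N m; "eef_pos": TCP position; "eef_rot": TCP orientation; "wrist_force": force on the tool from outside, world axes, zero at the start; "torque": the same for the moment, N m; "opening": opening from 0.0 (shut) to 1.0 (fully open); "grasp_force": force on a finger pad.
Only numpy, scipy, OpenCV 4.12 (cv2) and the standard library are available. Lean on these libraries where they do the work, as an engineer would, in place of code of your own. Each camera call takes 0.05 s, during which the arm holds its last target. There are 200 camera calls.

## Working session

There is one attempt and no reset: what is moved stays moved. The work goes in short steps, Python scripts to look and compute and a tool call to move; the robot and the scene stay as the last step left them, time stands still between calls to the robot, and variables do not carry over. Pictures are saved under pics/ and viewed, at most 10 in all, crops included, and the job is handed in when it is done.

Besides the shell and the picture viewer there is one more tool, called after "Emit:" as name([rows], argument=value, ...), one row to a line, values as JSON. send_rows: Moves the arm, as the interface text tells. Its arguments: {"type":"object","properties":{"motion":{"type":"array","items":{"type":"array","items":{"type":"number"}}}},"required":["motion"]}

```bash
ls; mkdir -p pics; cat > h.py <<'E'
import numpy as np, cv2, pickle
def snap(n):
    from bench import ctrl
    c=ctrl.camera(n); pickle.dump(c,open(f'pics/{n}.pkl','wb'))
    return c
def load(n): return pickle.load(open(f'pics/{n}.pkl','rb'))
def world(c,u,v,z=None):
    """pixel -> world, by depth or on plane z"""
    p=np.array([[[u,v]]],float); d=np.array([c['k1'],0,0,0,0],float)
    K=np.array(c['mtx'],float)
    # forward model: xd = x(1+k1 r^2) as OpenCV
    x,y=cv2.undistortPointsIter(p,K,d,None,None,(3,50,1e-10))[0,0]
    E=np.array(c['extrinsics'])
    r=np.array([x,y,1.])
    if z is None:
        w=c['z_map'][int(round(v))-1:int(round(v))+2,int(round(u))-1:int(round(u))+2]
        s=np.median(w[w>0])
    else:
        dr=E[:3,:3]@r; s=(z-E[2,3])/dr[2]
    return E[:3,:3]@(r*s)+E[:3,3]
def proj(c,P):
    E=np.linalg.inv(np.array(c['extrinsics'])); q=E[:3,:3]@np.asarray(P,float)+E[:3,3]
    x=q[:2]/q[2]; x=x*(1+c['k1']*(x@x)); K=np.array(c['mtx'])
    return np.array([K[0,0]*x[0]+K[0,2],K[1,1]*x[1]+K[1,2]])
E
python3 - <<'E'
from h import *
for n in('top','side'):
    c=snap(n); cv2.imwrite(f'pics/{n}0.png',c['color'][:,:,::-1]); print(n,np.round(c['extrinsics'],3).tolist(),c['mtx'],c['k1'])
from bench import ctrl; print(ctrl.get_obs())
E
```

```text
pics
top [[0.023, -0.994, 0.109, 0.401], [-1.0, -0.024, -0.005, 0.051], [0.008, -0.109, -0.994, 1.56], [0.0, 0.0, 0.0, 1.0]] [[566.91109431   0.         309.38079449]
 [  0.         566.91109431 246.37606909]
 [  0.           0.           1.        ]] -0.04334292728466741
side [[-0.876, -0.261, 0.407, 0.073], [-0.483, 0.475, -0.735, 0.88], [-0.001, -0.84, -0.542, 0.709], [0.0, 0.0, 0.0, 1.0]] [[453.79655421   0.         324.85685258]
 [  0.         453.79655421 245.05477254]
 [  0.           0.           1.        ]] -0.09512921111920643
{'time_s': 0.1, 'q': array([-1.47530083e+00,  1.81480473e-01,  1.60789918e+00,  1.43412460e-05,
        1.35380911e+00, -2.06305173e-01]), 'dq': array([ 0.00057663, -0.00259803, -0.00277019,  0.00199134,  0.00117545,
        0.00061591]), 'joint_efforts': array([ 4.62032986e-04, -4.45877230e+01, -3.52237272e+01, -1.77898091e-04,
        4.19301432e-03, -1.23547913e-06]), 'eef_pos': array([ 0.17088301, -0.54850266,  0.2304708 ]), 'eef_rot': array([-7.96445165e-04,  9.88636051e-01,  1.50326718e-01,  5.11841230e-05]), 'wrist_force': array([-0.14636912,  1.01150956,  0.26786823]), 'torque': array([0.01244929, 0.00573616, 0.00358785]), 'grasp_force': 0.0, 'opening': 1.0061523601364148}
```

View pics/top0.png

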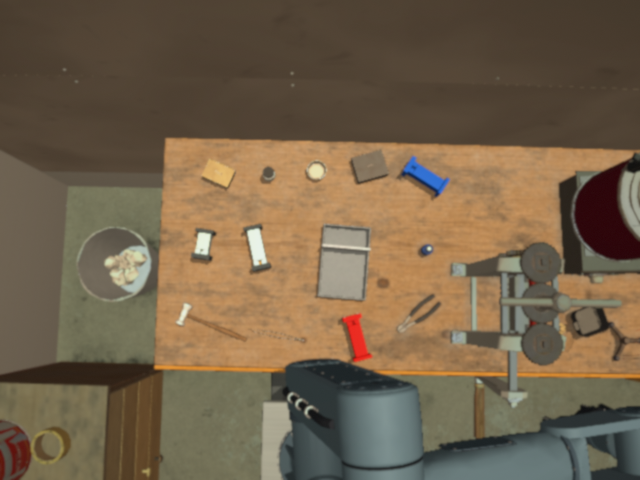

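View pics/side0.png

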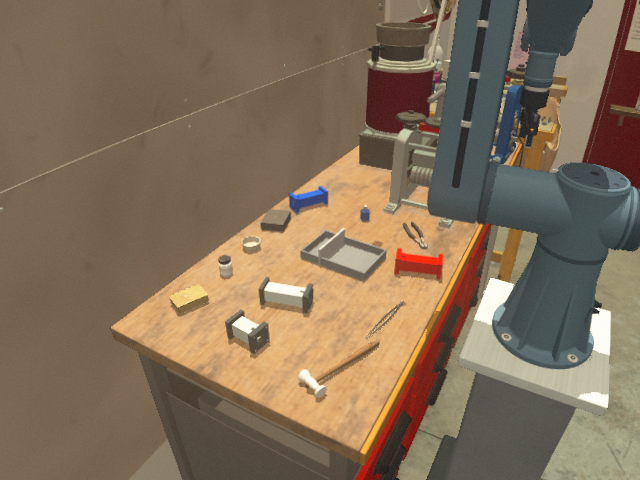

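```bash
python3 - <<'E'
from h import *
t=load('top')['color'][:,:,::-1]; s=load('side')['color'][:,:,::-1]
a=cv2.resize(t[210:310,180:380],(800,400),interpolation=cv2.INTER_CUBIC)
b=cv2.resize(s[225:350,215:395],None,fx=4.44,fy=4.44,interpolation=cv2.INTER_CUBIC)
cv2.imwrite('pics/c1.png',a);cv2.imwrite('pics/c2.png',b[:600,:800])
E
```

```text
(no output)
```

View pics/c1.png

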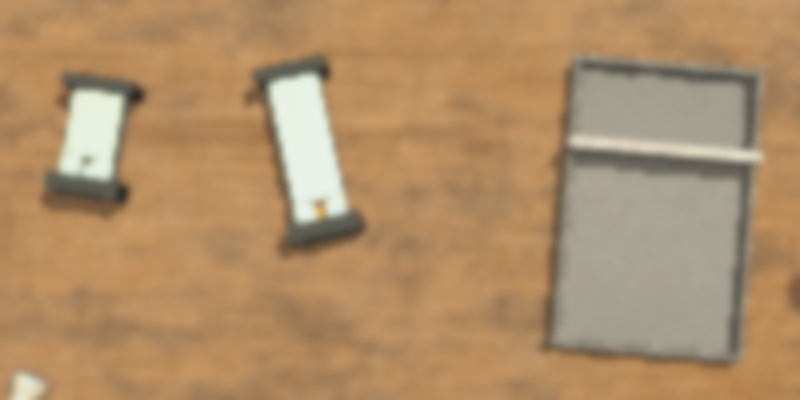

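View pics/c2.png

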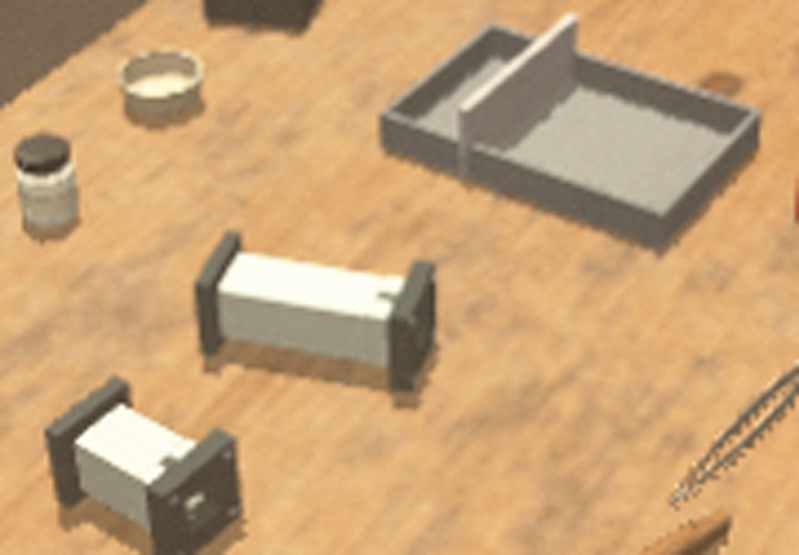

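```bash
cat >> h.py <<'E'
def cloud(c,u0,u1,v0,v1):
    P=[];U=[]
    K=np.array(c['mtx']);E=np.array(c['extrinsics'])
    uu,vv=np.meshgrid(np.arange(u0,u1),np.arange(v0,v1))
    p=np.stack([uu.ravel(),vv.ravel()],1).astype(float)[:,None]
    n=cv2.undistortPointsIter(p,K,np.array([c['k1'],0,0,0,0.]),None,None,(3,50,1e-10))[:,0]
    z=c['z_map'][v0:v1,u0:u1].ravel(); q=np.c_[n*z[:,None],z]
    W=q@E[:3,:3].T+E[:3,3]; W[z<=0]=np.nan
    return W,p[:,0]
def rect(W):
    r=cv2.minAreaRect((W[:,:2]*1000).astype(np.float32)); return np.round(r[0],1),np.round(r[1],1),round(r[2],2)
E
python3 - <<'E'
from h import *
for n,rs in (('top',{'tube':(240,276,220,276),'tray':(312,376,220,306),'short':(188,220,225,266)}),('side',{'tube':(254,318,272,316),'tray':(296,392,222,282)})):
    c=load(n)
    for k,r in rs.items():
        W,p=cloud(c,*r); W=W[np.isfinite(W[:,0])]
        print(n,k,len(W),'bench z',np.round(np.percentile(W[:,2],[1,10,25,50,75,90,99])*1000,1))
        lo={'tray':(.016,.032)}.get(k,(.036,.06))
        s=W[(W[:,2]>lo[0])&(W[:,2]<lo[1])]; print('  rect',len(s),rect(s))
        s=W[(W[:,2]>.042)&(W[:,2]<.06)]; print('  top',len(s),rect(s),s.mean(0).round(4))
# edge px readings from crop c1: top plane
c=load('top')
cr=lambda x,y:(180+x/4,210+y/4)
for nm,xy,z in [('mouthL',(291,240),.05),('mouthR',(362,225),.05),('closedL',(256,75),.05),('closedR',(328,59),.05),
  ('plate farL',(569,136),.05),('plate farR',(763,150),.05),('trayNL',(550,346),.026),('trayNR',(742,359),.026),('trayFL',(575,58),.026),('trayFR',(763,72),.026)]:
    print(nm,world(c,*cr(*xy),z).round(4))
E
```

```text
top tube 2009 bench z [-8.8 -4.7 -2.   1.5 38.6 45.1 52.7]
  rect 582 (array([563.3, 185.3]), array([120.7,  50.2]), 13.94)
  top 332 (array([563.3, 185.4]), array([120.7,  50.2]), 13.8) [0.562  0.1851 0.0467]
top tray 5480 bench z [-8.1 -3.7 -1.1  2.1  5.6 20.7 48.9]
  rect 474 (array([531.7, -53. ]), array([130.6, 200.4]), 86.53)
  top 123 (array([568.3, -55.3]), array([130.1,   7.1]), 86.21) [ 0.5683 -0.0548  0.0483]
top short 1304 bench z [-8.8 -4.5 -2.   2.4 39.7 46.7 53.5]
  rect 412 (array([569.3, 331.6]), array([49.8, 80.5]), 83.65)
  top 267 (array([569.2, 331.7]), array([49.8, 80.3]), 83.53) [0.5683 0.3313 0.0472]
side tube 2805 bench z [-4.  -2.2 -1.   0.8 30.5 42.7 50.6]
  rect 603 (array([564.5, 185.7]), array([121.8,  53. ]), 13.87)
  top 361 (array([564.6, 185.7]), array([121.5,  53. ]), 13.91) [0.5634 0.1891 0.0456]
side tray 5731 bench z [-4.8 -3.1 -1.9  0.   5.3 21.5 46.9]
  rect 687 (array([531.1, -50.2]), array([134.7, 201.5]), 86.46)
  top 111 (array([568.6, -52. ]), array([128.2,   9.1]), 86.4) [ 0.5681 -0.0497  0.0468]
mouthL [0.5006 0.1926 0.05  ]
mouthR [0.5117 0.1456 0.05  ]
closedL [0.611  0.2198 0.05  ]
closedR [0.623  0.1718 0.05  ]
plate farL [0.5747 0.0088 0.05  ]
plate farR [ 0.5683 -0.1215  0.05  ]
trayNL [0.4347 0.018  0.026 ]
trayNR [ 0.4289 -0.1117  0.026 ]
trayFL [0.6312 0.0051 0.026 ]
trayFR [ 0.6246 -0.1237  0.026 ]
```

```bash
python3 - <<'E'
from h import *
A=[]
for n in('top','side'):
    W,_=cloud(load(n),0,640,0,480); A.append(W[np.isfinite(W[:,0])])
W=np.r_[A[0]]
xs=np.arange(0,.9,.1); 
for n,W in zip('ts',A):
  print(n,'cols x',xs.round(1))
  for y in np.arange(-.8,.4,.1):
    r=[]
    for x in xs:
        s=W[(W[:,0]>=x)&(W[:,0]<x+.1)&(W[:,1]>=y)&(W[:,1]<y+.1)]
        r.append(int(np.percentile(s[:,2],99)*1000) if len(s)>5 else None)
    print(round(y,1),r)
E
```

```text
t cols x [0.  0.1 0.2 0.3 0.4 0.5 0.6 0.7 0.8]
-0.8 [-806, -807, 8, 39, 76, 290, None, 132, 305]
-0.7 [-804, 314, 337, 40, 386, 396, 405, 455, 475]
-0.6 [-313, 584, 603, 291, 387, 291, 6, 6, 646]
-0.5 [-801, 629, 622, 299, 397, 301, 7, 6, 734]
-0.4 [None, 675, 642, 185, 385, 192, 6, 50, 729]
-0.3 [None, 722, 688, 12, 12, 43, 6, 50, 721]
-0.2 [None, 783, 783, 42, 26, 45, 24, 30, 714]
-0.1 [386, 801, 804, 774, 27, 51, 27, 29, 708]
-0.0 [383, 718, 763, 8, 26, 32, 22, 22, 704]
0.1 [13, 6, 6, 8, 7, 52, 49, 52, 699]
0.2 [-805, -804, 5, 20, 7, 42, 51, 28, 696]
0.3 [-803, -804, 6, 25, 24, 52, 51, 28, 693]
0.4 [-804, -802, 6, 7, 7, 6, 7, 6, 691]
s cols x [0.  0.1 0.2 0.3 0.4 0.5 0.6 0.7 0.8]
-0.8 [None, None, -255, None, None, 521, 521, 523, 586]
-0.7 [None, -78, 313, None, None, 518, 520, 519, 592]
-0.6 [None, 512, 564, None, 286, 288, 2, 1, 598]
-0.5 [None, 535, 533, 1, 392, 299, 1, 1, 603]
-0.4 [594, 586, 592, 22, 384, 203, 2, 49, 610]
-0.3 [653, 635, 2, 9, 8, 43, 1, 47, 616]
-0.2 [665, 662, 49, 43, 24, 47, 24, 26, 623]
-0.1 [390, 652, 45, 49, 25, 50, 25, 26, 630]
-0.0 [389, 649, 657, 9, 25, 41, 23, 21, 637]
0.1 [11, 2, 2, 8, 3, 50, 50, 49, 646]
0.2 [None, None, 1, 17, 2, 42, 50, 25, 655]
0.3 [None, None, 2, 25, 19, 50, 49, 25, 665]
0.4 [None, None, 2, 2, 1, 1, 1, 1, 669]
```

Emit:
send_rows([
  [0, 0, 0, 1.3, -38.6, -10, -1],
  [0, 0, 0, 1.3, -38.6, -10, -1],
  [0, 0, 0, 1.3, -38.6, -10, -1],
  [0, 0, 0, 1.3, -38.6, -10, -1],
  [0, 0, 0, 27.3, -24.1, 0, -1],
  [0, 0, 0, 27.3, -24.1, 0, -1],
  [0, 0, 0, 27.3, -24.1, 0, -1],
  [0, 0, 0, 27.3, -24.1, 0, -1],
  [0, 0, 0, 27.3, -24.1, 0, -1],
  [0, 0, 0, 27.3, -24.1, 0, -1],
])

```text
time_s: 1.1
eef_pos: [0.2437, -0.2118, 0.2711]
eef_rot: [0.0, 0.989, 0.15, 0.0]
wrist_force: [1.0, -1.3, 0.5]
opening: 0.999
grasp_force: 0.0
```

```bash
cat >> h.py <<'E'
from scipy.spatial.transform import Rotation as R
def cur():
    from bench import ctrl
    o=ctrl.get_obs(); q=o['eef_rot']; return o,np.array(o['eef_pos']),R.from_quat([q[1],q[2],q[3],q[0]])
def tubeR(yaw,pitch=0):
    """tool rotation: tool x along tube x (mouth tipped down by pitch), tool z into the bench"""
    return R.from_euler('z',yaw,degrees=True)*R.from_euler('y',-pitch,degrees=True)*R.from_matrix(np.diag([1.,-1,-1]))
def rel(p,r,P,Q):
    print('turn deg',(r.inv()*Q).as_rotvec(degrees=True).round(2),'shift mm',(r.inv().apply(np.array(P)-p)*1000).round(1))
E
python3 - <<'E'
from h import *
o,p,r=cur(); print(p,r.as_matrix().round(3),o['wrist_force'],o['time_s'])
Q=tubeR(13.9); u=Q.apply([1,0,0])
P=np.array([.5637,.1853,.12])+u*.005
rel(p,r,P,Q)
E
```

```text
[ 0.24371856 -0.21182808  0.27106459] [[ 0.955  0.297  0.   ]
 [ 0.297 -0.955  0.   ]
 [ 0.     0.    -1.   ]] [ 1.03757384 -1.28957632  0.50992344] 1.1
turn deg [ 0.   -0.01  3.35] shift mm [ 428.3 -284.1  151.1]
```

Emit:
send_rows([
  [0, 0, 0, 33, -21.9, 11.6, -1],
  [0, 0, 0, 33, -21.9, 11.6, -1],
  [0, 0, 0, 33, -21.9, 11.6, -1],
  [0, 0, 0, 33, -21.9, 11.6, -1],
  [0, 0, 0, 33, -21.9, 11.6, -1],
  [0, 0, 0, 33, -21.9, 11.6, -1],
  [0, 0, 0, 33, -21.9, 11.6, -1],
  [0, 0, 0, 33, -21.9, 11.6, -1],
  [0, 0, 0, 33, -21.9, 11.6, -1],
  [0, 0, 0, 33, -21.9, 11.6, -1],
])

```text
time_s: 2.1
eef_pos: [0.4939, 0.0956, 0.1544]
eef_rot: [-0.0, 0.989, 0.151, -0.0]
wrist_force: [0.8, -0.5, 1.0]
opening: 1.001
grasp_force: 0.0
```

Emit:
send_rows([
  [0, 0, 0, 33, -21.9, 11.6, -1],
  [0, 0, 0, 33, -21.9, 11.6, -1],
  [0, 0, 0, 32.3, -21.4, 11.6, -1],
  [0, 0, 3.35, 0, 0, 0, -1],
  [0, 0, 0, 0, 0, 20, -1],
  [0, 0, 0, 0, 0, 10, -1],
  [0, 0, 0, 0, 0, 0, -1],
  [0, 0, 0, 0, 0, 0, -1],
  [0, 0, 0, 0, 0, 0, -1],
  [0, 0, 0, 0, 0, 0, -1],
])

```text
time_s: 3.1
eef_pos: [0.5685, 0.1853, 0.0915]
eef_rot: [-0.0, 0.993, 0.121, 0.001]
wrist_force: [0.5, -0.3, -0.3]
opening: 0.999
grasp_force: 0.0
```

```bash
python3 - <<'E'
from h import *
o,p,r=cur(); print(p,o['wrist_force'],o['time_s'])
Q=tubeR(13.9); u=Q.apply([1,0,0])
P=np.array([.5637,.1853,.005])+u*.005
rel(p,r,P,Q)
a=[]
for n,(v0,v1,u0,u1) in (('top',(190,310,180,340)),('side',(200,350,200,400))):
    c=snap(n)['color'][v0:v1,u0:u1,::-1]; a.append(cv2.resize(c,(400,300),interpolation=cv2.INTER_CUBIC))
cv2.imwrite('pics/g1.png',np.hstack(a))
E
```

```text
[0.56851953 0.18525949 0.0915285 ] [ 0.4620774  -0.29677555 -0.34207723] 3.1
turn deg [ 0.01 -0.1   0.03] shift mm [ 0.2 -1.2 86.5]
```

View pics/g1.png

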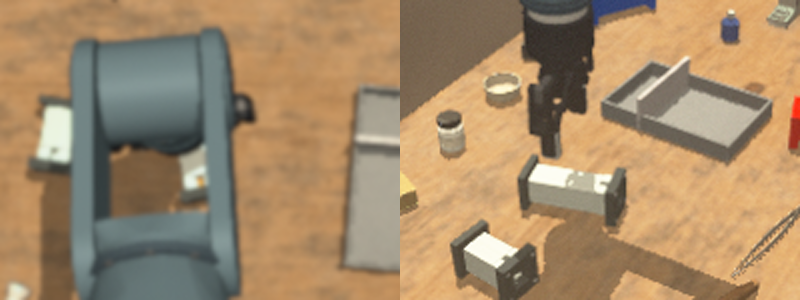

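The gripper hangs over the long tube (right panel ~(560,130)), lined up with its body; the tray and short tube are clear. Going down to grasp.

Emit:
send_rows([
  [0, 0, 0, 0, -0.8, 20, -1],
  [0, 0, 0, 0, 0, 20, -1],
  [0, 0, 0, 0, 0, 20, -1],
  [0, 0, 0, 0, 0, 15, -1],
  [0, 0, 0, 0, 0, 11, -1],
  [0, 0, 0, 0, 0, 0, -1],
  [0, 0, 0, 0, 0, 0, 1],
  [0, 0, 0, 0, 0, 0, 1],
  [0, 0, 0, 0, 0, 0, 1],
  [0, 0, 0, 0, 0, 0, 1],
])

```text
time_s: 4.2
eef_pos: [0.5685, 0.1862, 0.0056]
eef_rot: [0.0, 0.993, 0.121, 0.001]
wrist_force: [0.5, -0.3, 0.0]
opening: 0.391
grasp_force: 59.6
```

Emit:
send_rows([
  [0, 0, 0, 0, 0, 0, 1],
  [0, 0, 0, 0, 0, 0, 1],
  [0, 0, 0, 0, 0, 0, 1],
  [0, 0, 0, 0, 0, 0, 1],
  [0, 0, 0, 0, 0, 0, 1],
  [0, 0, 0, 0, 0, 0, 1],
  [0, 0, 0, 0, 0, 0, 1],
  [0, 0, 0, 0, 0, 0, 1],
  [0, 0, 0, 0, 0, 0, 1],
  [0, 0, 0, 0, 0, 0, 1],
])

```text
time_s: 5.2
eef_pos: [0.5685, 0.1862, 0.0055]
eef_rot: [0.0, 0.993, 0.121, 0.001]
wrist_force: [-0.0, -0.7, 6.4]
opening: 0.387
grasp_force: 60.2
```

Emit:
send_rows([
  [0, 0, 0, 0, 0, -4, 1],
  [0, 0, 0, 0, 0, -10, 1],
  [0, 0, 0, 0, 0, -16, 1],
  [0, 0, 0, 0, 0, -20, 1],
  [0, 0, 0, 0, 0, -20, 1],
  [0, 0, 0, 0, 0, -20, 1],
  [0, 0, 0, 0, 0, -20, 1],
  [0, 0, 0, 0, 0, -16, 1],
  [0, 0, 0, 0, 0, -10, 1],
  [0, 0, 0, 0, 0, -4, 1],
])

```text
time_s: 6.2
eef_pos: [0.5683, 0.1862, 0.1461]
eef_rot: [0.0, 0.993, 0.121, 0.001]
wrist_force: [1.2, -0.6, -1.0]
opening: 0.391
grasp_force: 59.7
```

```bash
cat >> h.py <<'E'
EDGE=np.array([.5714,-.0549,.05])
def tapP(off,yaw=-3.5,pitch=35,up=0,dz=-19.5,gx=5):
    Q=tubeR(yaw,pitch); u=Q.apply([1,0,0]); w=-Q.apply([0,0,1])
    return EDGE+((60+gx+off)*u+(18+dz)*w)/1000+np.array([0,0,up/1000]),Q
E
python3 - <<'E'
from h import *
o,p,r=cur(); print(p,o['wrist_force'],o['opening'],o['time_s'])
P,Q=tapP(30,up=80); print(P)
rel(p,r,p,Q); rel(p,Q,P,Q)
P2,_=tapP(30); rel(P,Q,P2,Q)
E
```

```text
[0.56829155 0.1862063  0.14609798] [ 1.18865438 -0.59980976 -1.04687488] 0.3911885060636405 6.2
[ 0.64993306 -0.05970329  0.18326103]
turn deg [-5.33 34.61 16.89] shift mm [0. 0. 0.]
turn deg [0. 0. 0.] shift mm [100.4 240.5  24.9]
turn deg [0. 0. 0.] shift mm [-45.9  -0.   65.5]
```

Emit:
send_rows([
  [-0.21, 1.38, 0.68, 0, 0, 0, 1],
  [-0.43, 2.77, 1.35, 0, 0, 0, 1],
  [-0.64, 4.15, 2.03, 0, 0, 0, 1],
  [-0.69, 4.5, 2.2, 0, 0, 0, 1],
  [-0.69, 4.5, 2.2, 0, 0, 0, 1],
  [-0.69, 4.5, 2.2, 0, 0, 0, 1],
  [-0.69, 4.5, 2.2, 0, 0, 0, 1],
  [-0.64, 4.15, 2.03, 0, 0, 0, 1],
  [-0.43, 2.77, 1.35, 0, 0, 0, 1],
  [-0.21, 1.38, 0.68, 0, 0, 0, 1],
])

```text
time_s: 7.2
eef_pos: [0.5652, 0.1862, 0.1421]
eef_rot: [0.009, 0.954, -0.029, 0.299]
wrist_force: [-0.6, 0.1, -2.2]
opening: 0.392
grasp_force: 59.7
```

Emit:
send_rows([
  [0, 0, 0, 4, 9.6, 1, 1],
  [0, 0, 0, 8, 19.2, 2, 1],
  [0, 0, 0, 12, 28.9, 3, 1],
  [0, 0, 0, 13, 31.3, 3.2, 1],
  [0, 0, 0, 13, 31.3, 3.2, 1],
  [0, 0, 0, 13, 31.3, 3.2, 1],
  [0, 0, 0, 13, 31.3, 3.2, 1],
  [0, 0, 0, 12, 28.9, 3, 1],
  [0, 0, 0, 8, 19.2, 2, 1],
  [0, 0, 0, 4, 9.6, 1, 1],
])

```text
time_s: 8.2
eef_pos: [0.6485, -0.0618, 0.1804]
eef_rot: [0.01, 0.954, -0.031, 0.299]
wrist_force: [0.4, 0.5, -1.9]
opening: 0.392
grasp_force: 59.9
```

```bash
python3 - <<'E'
from h import *
o,p,r=cur(); print(p,o['wrist_force'],o['opening'],o['time_s'])
P,Q=tapP(30,up=0); rel(p,r,P,Q)
a=[]
for n,(v0,v1,u0,u1) in (('top',(190,310,280,440)),('side',(170,305,265,445))):
    c=snap(n)['color'][v0:v1,u0:u1,::-1]; a.append(cv2.resize(c,(400,300),interpolation=cv2.INTER_CUBIC))
cv2.imwrite('pics/g2.png',np.hstack(a))
c=load('side')
# tube corner check: predicted pixel of tube points at present pose
w=-r.apply([0,0,1]);u=r.apply([1,0,0]);v=np.cross(w,u)
ax=p+.0195*w-.005*u
for s in [(-60,25,25),(-60,-25,25),(-60,25,-25),(60,25,25),(60,25,-25)]:
    q=proj(c,ax+(s[0]*u+s[1]*v+s[2]*w)/1000); print(s,((q-[265,170])*400/180).round(0)+[400,0])
E
```

```text
[ 0.6485349  -0.06177841  0.18039025] [ 0.44501492  0.45212662 -1.93910694] 0.3919741167010486 8.2
turn deg [ 0.09  0.19 -0.15] shift mm [-43.   -2.1  64. ]
(-60, 25, 25) [537.  64.]
(-60, -25, 25) [560.  48.]
(-60, 25, -25) [517.  89.]
(60, 25, 25) [466.  -9.]
(60, 25, -25) [447.  18.]
```

View pics/g2.png

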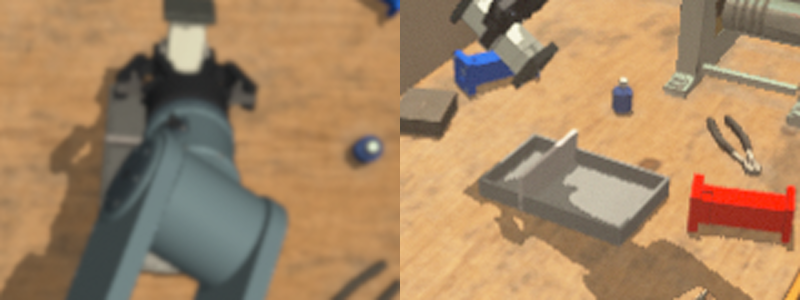

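The tube is held as predicted, tipped mouth-down beyond the plate (right panel, mouth at ~(530,70), plate at (550,165)). Lowering to the stand-off.

Emit:
send_rows([
  [0, 0, 0, -2, -0.5, 3, 1],
  [0, 0, 0, -4, -0.5, 6, 1],
  [0, 0, 0, -6, -0.5, 9, 1],
  [0, 0, 0, -7, -0.6, 10, 1],
  [0, 0, 0, -7, 0, 10, 1],
  [0, 0, 0, -7, 0, 10, 1],
  [0, 0, 0, -5, 0, 8, 1],
  [0, 0, 0, -3, 0, 5, 1],
  [0, 0, 0, -2, 0, 3, 1],
  [0, 0, 0, 0, 0, 0, 1],
])

```text
time_s: 9.3
eef_pos: [0.6503, -0.0579, 0.1037]
eef_rot: [0.009, 0.954, -0.029, 0.299]
wrist_force: [-0.2, 0.8, -2.7]
opening: 0.391
grasp_force: 59.9
```

```bash
python3 - <<'E'
from h import *
o,p,r=cur(); print(p,o['wrist_force'],o['opening'],o['time_s'])
P,Q=tapP(0); rel(p,r,P,Q)
c=snap('side')
a=cv2.resize(c['color'][190:290,280:400,::-1],(720,600),interpolation=cv2.INTER_CUBIC)
cv2.imwrite('pics/g3.png',a)
E
```

```text
[ 0.65027085 -0.05793797  0.10372526] [-0.1754008   0.7603585  -2.67240554] 0.3912614349609867 9.3
turn deg [ 0.01  0.16 -0.03] shift mm [-30.5   1.8   0.3]
```

View pics/g3.png

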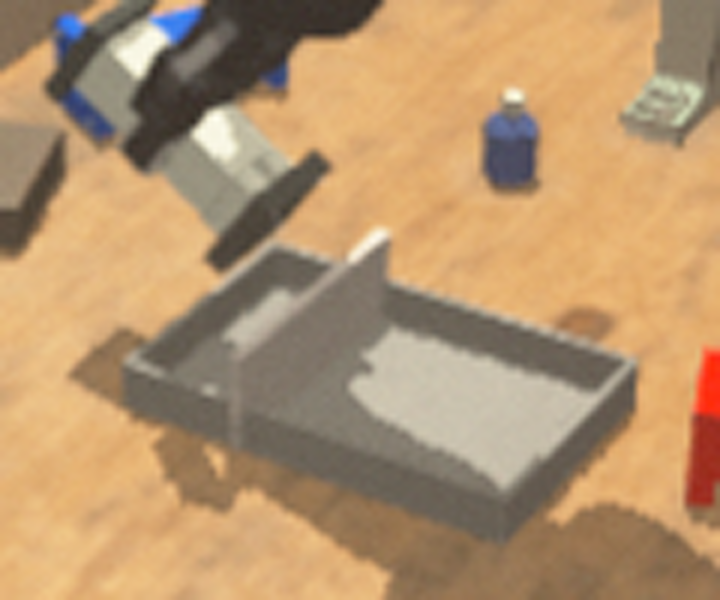

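Mouth collar (~(265,210)) sits just behind and above the plate, square to it. First tap.

Emit:
send_rows([
  [0, 0, 0, -18, 0.5, 0, 1],
  [0, 0, 0, -18, 0, 0, 1],
  [0, 0, 0, 18, 0, 0, 1],
  [0, 0, 0, 18, 0, 0, 1],
  [0, 0, 0, 0, 0, 0, 1],
  [0, 0, 0, 0, 0, 0, 1],
  [0, 0, 0, 0, 0, 0, 1],
  [0, 0, 0, 0, 0, 0, 1],
  [0, 0, 0, 0, 0, 0, 1],
  [0, 0, 0, 0, 0, 0, 1],
])

```text
time_s: 10.35
eef_pos: [0.65, -0.0583, 0.1039]
eef_rot: [0.009, 0.954, -0.029, 0.299]
wrist_force: [0.6, -0.4, -1.9]
opening: 0.391
grasp_force: 60.6
```

```bash
cat > look.py <<'E'
from h import *
import sys
o,p,r=cur(); print(p,o['wrist_force'],o['opening'],o['time_s'])
P,Q=tapP(0); rel(p,r,P,Q)
for n in('side','top'):
    c=snap(n); b=c['color'].astype(int)
    W,px=cloud(c,0,640,0,480)
    # brass: saturated yellow, inside tray xy, 
    col=b.reshape(-1,3); m=(col[:,0]-col[:,2]>45)&(W[:,0]>.44)&(W[:,0]<.62)&(W[:,1]>-.11)&(W[:,1]<.002)&(W[:,2]<.16)
    print(n,m.sum(),px[m].mean(0) if m.any() else '',np.nanmedian(W[m],0).round(3) if m.any() else '')
# tube corner prediction vs. depth: collar check
E
python3 look.py
```

```text
[ 0.64999627 -0.05834039  0.10387131] [ 0.63525067 -0.44082251 -1.91225657] 0.3913340658251238 10.35
turn deg [ 0.01  0.16 -0.03] shift mm [-30.3   1.4   0.6]
side 28 [322.32142857 227.        ] [ 0.599 -0.054  0.072]
top 0
```

Emit:
send_rows([
  [0, 0, 0, 0, 0, 0, 1],
  [0, 0, 0, 0, 0, 0, 1],
  [0, 0, 0, 0, 0, 0, 1],
  [0, 0, 0, 0, 0, 0, 1],
  [0, 0, 0, 0, 0, 0, 1],
  [0, 0, 0, 0, 0, 0, 1],
  [0, 0, 0, 0, 0, 0, 1],
  [0, 0, 0, 0, 0, 0, 1],
  [0, 0, 0, -18, 0.5, 0, 1],
  [0, 0, 0, -19, 0, 0, 1],
])

```text
time_s: 11.45
eef_pos: [0.6224, -0.0581, 0.0856]
eef_rot: [0.01, 0.953, -0.03, 0.303]
wrist_force: [33.8, 13.0, 37.9]
opening: 0.389
grasp_force: 63.1
```

Emit:
send_rows([
  [0, 0, 0, 19, 0, 0, 1],
  [0, 0, 0, 18, 0, 0, 1],
  [0, 0, 0, 0, 0, 0, 1],
  [0, 0, 0, 0, 0, 0, 1],
  [0, 0, 0, 0, 0, 0, 1],
  [0, 0, 0, 0, 0, 0, 1],
  [0, 0, 0, 0, 0, 0, 1],
  [0, 0, 0, 0, 0, 0, 1],
  [0, 0, 0, 0, 0, 0, 1],
  [0, 0, 0, 0, 0, 0, 1],
])

```text
time_s: 12.45
eef_pos: [0.6503, -0.0589, 0.1042]
eef_rot: [0.009, 0.954, -0.029, 0.3]
wrist_force: [0.8, -0.6, -1.5]
opening: 0.393
grasp_force: 61.4
```

```bash
python3 look.py; python3 - <<'E'
from h import *
c=load('side')
a=cv2.resize(c['color'][190:290,280:400,::-1],(720,600),interpolation=cv2.INTER_CUBIC)
cv2.imwrite('pics/g4.png',a)
E
```

```text
[ 0.65029883 -0.05892341  0.10422978] [ 0.80106674 -0.61377802 -1.46577418] 0.3932909307620076 12.45
turn deg [ 0.02  0.13 -0.02] shift mm [-30.8   0.8   0.7]
side 27 [324.44444444 225.44444444] [ 0.596 -0.066  0.079]
top 0
```

View pics/g4.png

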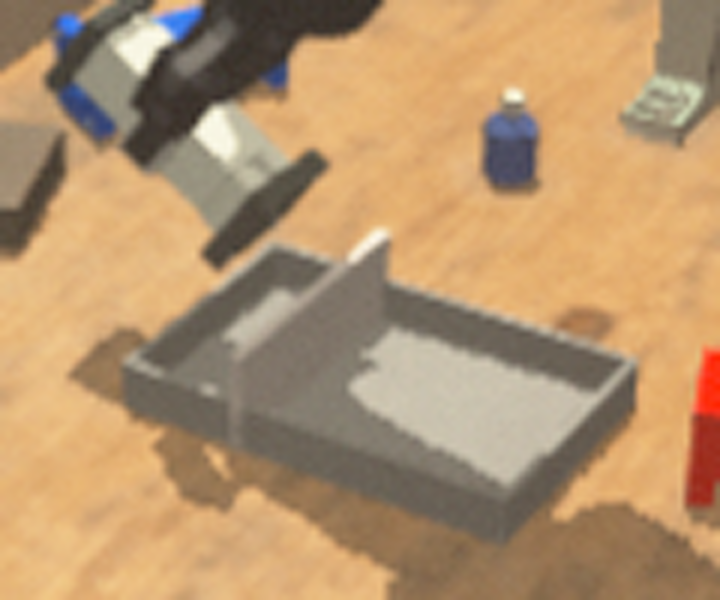

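Second tap made contact (about 50 N, tube not slipped); no ball in the tray yet (image unchanged around (290,310) and (450,400)). Two more taps.

Emit:
send_rows([
  [0, 0, 0, -17, 0.5, 0, 1],
  [0, 0, 0, -19.5, 0, 0, 1],
  [0, 0, 0, 19, 0, 0, 1],
  [0, 0, 0, 17.5, 0, 0, 1],
  [0, 0, 0, 0, 0, 0, 1],
  [0, 0, 0, 0, 0, 0, 1],
  [0, 0, 0, 0, 0, 0, 1],
  [0, 0, 0, 0, 0, 0, 1],
  [0, 0, 0, 0, 0, 0, 1],
  [0, 0, 0, 0, 0, 0, 1],
])

```text
time_s: 13.55
eef_pos: [0.6499, -0.0593, 0.1039]
eef_rot: [0.009, 0.954, -0.029, 0.299]
wrist_force: [0.1, -0.1, -1.7]
opening: 0.392
grasp_force: 61.1
```

```bash
cp pics/side.pkl pics/side_b.pkl; cat >> look.py <<'E'
a=load('side');b=load('side_b'); d=np.abs(a['color'].astype(int)-b['color']).sum(2)
W,px=cloud(a,0,640,0,480)
m=((d.ravel()>60)&(W[:,0]>.43)&(W[:,0]<.64)&(W[:,1]>-.12)&(W[:,1]<.01)&(W[:,2]<.05))
print('diff',m.sum(),np.median(px[m],0) if m.any() else '',np.nanmedian(W[m],0).round(3) if m.any() else '')
if m.any():
    print(a['color'].reshape(-1,3)[m][:8].tolist(), px[m][:8].tolist())
E
python3 look.py
```

```text
[ 0.64993756 -0.05934888  0.10389133] [ 0.13897205 -0.11744505 -1.69547838] 0.39212833131966285 13.55
turn deg [ 0.01  0.16 -0.02] shift mm [-30.3   0.4   0.6]
side 23 [322.34782609 227.47826087] [ 0.6   -0.062  0.071]
top 0  
diff 12 [344.  259.5] [ 0.523 -0.042  0.003]
[[179, 163, 143], [155, 142, 128], [158, 149, 133], [185, 176, 156], [132, 126, 110], [134, 126, 112], [132, 124, 110], [160, 154, 139]] [[338.0, 233.0], [339.0, 233.0], [339.0, 251.0], [339.0, 252.0], [339.0, 256.0], [343.0, 259.0], [345.0, 260.0], [346.0, 260.0]]
```

Emit:
send_rows([
  [0, 0, 0, -17, 0.5, 0, 1],
  [0, 0, 0, -19.5, 0, 0, 1],
  [0, 0, 0, 19, 0, 0, 1],
  [0, 0, 0, 17.5, 0, 0, 1],
  [0, 0, 0, 0, 0, 0, 1],
  [0, 0, 0, 0, 0, 0, 1],
  [0, 0, 0, 0, 0, 0, 1],
  [0, 0, 0, 0, 0, 0, 1],
  [0, 0, 0, 0, 0, 0, 1],
  [0, 0, 0, 0, 0, 0, 1],
])

```text
time_s: 14.65
eef_pos: [0.6499, -0.0598, 0.1039]
eef_rot: [0.009, 0.954, -0.029, 0.299]
wrist_force: [-0.0, -0.0, -1.8]
opening: 0.391
grasp_force: 61.2
```

```bash
python3 look.py
```

```text
[ 0.64990928 -0.05984735  0.10389472] [-0.0475724  -0.01242641 -1.79236275] 0.39076626908831297 14.65
turn deg [ 0.01  0.16 -0.02] shift mm [-30.3  -0.1   0.6]
side 84 [337.98809524 245.41666667] [ 0.519 -0.04   0.02 ]
top 0  
diff 80 [348. 258.] [ 0.511 -0.039  0.009]
[[218, 186, 155], [155, 141, 126], [158, 151, 134], [186, 175, 159], [238, 201, 128], [246, 209, 123], [238, 204, 140], [213, 177, 126]] [[338.0, 232.0], [339.0, 233.0], [339.0, 251.0], [339.0, 252.0], [347.0, 253.0], [348.0, 253.0], [349.0, 253.0], [345.0, 254.0]]
```

The ball is out: brass pixels at ~(348,258) in the side image, at about (0.51, -0.04, 0.01) in the tray. Carrying the tube back.

```bash
python3 - <<'E'
from h import *
o,p,r=cur()
P=p+[.0,0,.09]; rel(p,r,P,r)
T=np.array([.5685,.1862,.146]); rel(P,r,T,r)
rel(T,r,T,tubeR(13.9))
E
```

```text
turn deg [0. 0. 0.] shift mm [ 51.4   0.  -73.8]
turn deg [0. 0. 0.] shift mm [-106.7 -240.6  -15.7]
turn deg [  5.3  -34.59 -16.88] shift mm [0. 0. 0.]
```

Emit:
send_rows([
  [0, 0, 0, 2, 0, -3, 1],
  [0, 0, 0, 4, 0, -6, 1],
  [0, 0, 0, 6.4, 0, -9, 1],
  [0, 0, 0, 7, 0, -10, 1],
  [0, 0, 0, 7, 0, -10, 1],
  [0, 0, 0, 7, 0, -10, 1],
  [0, 0, 0, 7, 0, -10, 1],
  [0, 0, 0, 6, 0, -8.8, 1],
  [0, 0, 0, 4, 0, -5, 1],
  [0, 0, 0, 1, 0, -2, 1],
])

```text
time_s: 15.75
eef_pos: [0.6507, -0.06, 0.1955]
eef_rot: [0.009, 0.953, -0.029, 0.3]
wrist_force: [-0.7, -0.1, -2.2]
opening: 0.394
grasp_force: 61.2
```

Emit:
send_rows([
  [0, 0, 0, -4.3, -9.6, -0.6, 1],
  [0, 0, 0, -8.5, -19.2, -1.3, 1],
  [0, 0, 0, -12.8, -28.9, -1.9, 1],
  [0, 0, 0, -13.9, -31.3, -2, 1],
  [0, 0, 0, -13.9, -31.3, -2, 1],
  [0, 0, 0, -13.9, -31.3, -2, 1],
  [0, 0, 0, -13.9, -31.3, -2, 1],
  [0, 0, 0, -12.8, -28.9, -1.9, 1],
  [0, 0, 0, -8.5, -19.2, -1.3, 1],
  [0, 0, 0, -4.2, -9.6, -0.7, 1],
])

```text
time_s: 16.75
eef_pos: [0.5664, 0.1885, 0.1441]
eef_rot: [0.009, 0.954, -0.028, 0.298]
wrist_force: [0.3, -0.6, -1.8]
opening: 0.389
grasp_force: 61.3
```

Emit:
send_rows([
  [0.21, -1.38, -0.68, 0, 0, 0, 1],
  [0.43, -2.77, -1.35, 0, 0, 0, 1],
  [0.64, -4.15, -2.03, 0, 0, 0, 1],
  [0.69, -4.5, -2.2, 0, 0, 0, 1],
  [0.69, -4.5, -2.2, 0, 0, 0, 1],
  [0.69, -4.5, -2.2, 0, 0, 0, 1],
  [0.69, -4.5, -2.2, 0, 0, 0, 1],
  [0.64, -4.15, -2.03, 0, 0, 0, 1],
  [0.43, -2.77, -1.35, 0, 0, 0, 1],
  [0.21, -1.38, -0.68, 0, 0, 0, 1],
])

```text
time_s: 17.75
eef_pos: [0.5685, 0.1864, 0.1449]
eef_rot: [0.0, 0.993, 0.122, -0.001]
wrist_force: [-0.2, 0.0, -1.5]
opening: 0.388
grasp_force: 61.3
```

```bash
python3 - <<'E'
from h import *
o,p,r=cur(); print(p,o['wrist_force'],o['opening'],o['time_s'])
rel(p,r,[.5685,.1862,.007],tubeR(13.9))
a=[]
for n,(v0,v1,u0,u1) in (('top',(210,310,240,380)),('side',(200,320,230,398))):
    c=snap(n)['color'][v0:v1,u0:u1,::-1]; a.append(cv2.resize(c,(400,300),interpolation=cv2.INTER_CUBIC))
cv2.imwrite('pics/g5.png',np.hstack(a))
# pitch of the tube's underside/top: fit body top, tube frame
W,_=cloud(load('side'),220,360,200,320); L=(W-p)@np.stack([r.apply([1,0,0]),-r.apply([0,1,0]),-r.apply([0,0,1])],1)*1000
L=L[np.isfinite(L[:,0])]
for x0 in (-65,-60,-50,-40,-30,50,55,60):
    s=L[(abs(L[:,0]-x0)<5)&(abs(L[:,1])<14)&(L[:,2]>15)&(L[:,2]<60)]; print(x0,len(s),np.median(s[:,2]).round(1) if len(s) else '')
E
```

```text
[0.56847035 0.18644315 0.14493677] [-0.21634318  0.03877212 -1.4541161 ] 0.38813483907413476 17.75
turn deg [-0.01  0.15  0.07] shift mm [  0.3   0.3 137.9]
-65 32 34.7
-60 53 37.0
-50 19 42.6
-40 29 34.6
-30 31 35.0
50 44 42.4
55 21 44.2
60 1 44.2
```

View pics/g5.png

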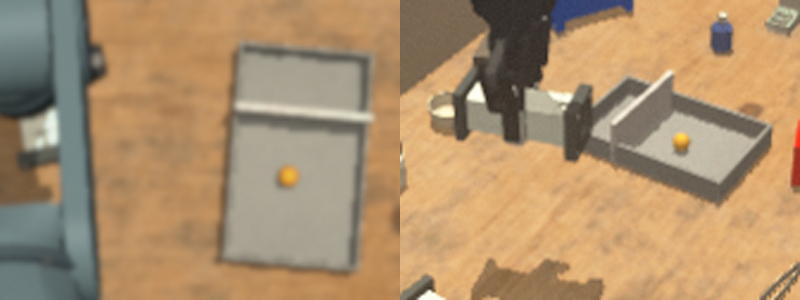

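The ball lies in the tray (left panel (288,176)); the tube hangs level. Setting it down where it was.

Emit:
send_rows([
  [0, 0, 0, 0, 0, 5, 1],
  [0, 0, 0, 0, 0, 12, 1],
  [0, 0, 0, 0, 0, 18, 1],
  [0, 0, 0, 0, 0, 20, 1],
  [0, 0, 0, 0, 0, 20, 1],
  [0, 0, 0, 0, 0, 20, 1],
  [0, 0, 0, 0, 0, 18, 1],
  [0, 0, 0, 0, 0, 12, 1],
  [0, 0, 0, 0, 0, 8, 1],
  [0, 0, 0, 0, 0, 3, 1],
])

```text
time_s: 18.85
eef_pos: [0.568, 0.1861, 0.0091]
eef_rot: [0.0, 0.993, 0.121, -0.001]
wrist_force: [-0.9, -0.1, -1.6]
opening: 0.391
grasp_force: 61.3
```

Emit:
send_rows([
  [0, 0, 0, 0, 0, 1, 1],
  [0, 0, 0, 0, 0, 0.5, 1],
  [0, 0, 0, 0, 0, 0.5, 1],
  [0, 0, 0, 0, 0, 0.5, 1],
  [0, 0, 0, 0, 0, 0, 1],
  [0, 0, 0, 0, 0, 0, 1],
  [0, 0, 0, 0, 0, 0, 1],
  [0, 0, 0, 0, 0, 0, 1],
  [0, 0, 0, 0, 0, 0, 1],
  [0, 0, 0, 0, 0, 0, 1],
])

```text
time_s: 19.85
eef_pos: [0.5687, 0.1862, 0.0075]
eef_rot: [-0.0, 0.993, 0.121, -0.0]
wrist_force: [0.2, -0.3, -2.0]
opening: 0.392
grasp_force: 61.3
```

Still hanging (−2 N); a little lower, then release and back off.

Emit:
send_rows([
  [0, 0, 0, 0, 0, 0.5, 1],
  [0, 0, 0, 0, 0, 0.5, 1],
  [0, 0, 0, 0, 0, 0.5, 1],
  [0, 0, 0, 0, 0, 0, 1],
  [0, 0, 0, 0, 0, 0, 1],
  [0, 0, 0, 0, 0, 0, 1],
  [0, 0, 0, 0, 0, 0, 1],
  [0, 0, 0, 0, 0, 0, 1],
  [0, 0, 0, 0, 0, 0, 1],
  [0, 0, 0, 0, 0, 0, 1],
])

```text
time_s: 20.85
eef_pos: [0.5688, 0.1862, 0.0062]
eef_rot: [0.0, 0.993, 0.121, 0.0]
wrist_force: [-1.2, 0.8, 2.1]
opening: 0.394
grasp_force: 61.8
```

Emit:
send_rows([
  [0, 0, 0, 0, 0, 0, 0],
  [0, 0, 0, 0, 0, 0, -0.5],
  [0, 0, 0, 0, 0, 0, -1],
  [0, 0, 0, 0, 0, 0, -1],
  [0, 0, 0, 0, 0, 0, -1],
  [0, 0, 0, 0, 0, 0, -1],
  [0, 0, 0, 0, 0, 0, -1],
  [0, 0, 0, 0, 0, 0, -1],
  [0, 0, 0, 0, 0, 0, -1],
  [0, 0, 0, 0, 0, 0, -1],
])

```text
time_s: 21.85
eef_pos: [0.5687, 0.1862, 0.0061]
eef_rot: [-0.0, 0.993, 0.121, 0.0]
wrist_force: [-0.5, 0.2, 0.3]
opening: 1.004
grasp_force: 0.0
```

Emit:
send_rows([
  [0, 0, 0, 0, 0, -5, -1],
  [0, 0, 0, 0, 0, -15, -1],
  [0, 0, 0, 0, 0, -20, -1],
  [0, 0, 0, 0, 0, -20, -1],
  [0, 0, 0, 0, 0, -20, -1],
  [0, 0, 0, 0, 0, -20, -1],
  [0, 0, 0, 0, 0, -20, -1],
  [0, 0, 0, 0, 0, -20, -1],
  [0, 0, 0, 0, 0, -15, -1],
  [0, 0, 0, 0, 0, -5, -1],
])

```text
time_s: 22.85
eef_pos: [0.57, 0.1864, 0.169]
eef_rot: [-0.0, 0.993, 0.121, 0.002]
wrist_force: [0.8, 0.6, -0.5]
opening: 1.0
grasp_force: 0.0
```

```bash
python3 - <<'E'
from h import *
o,p,r=cur(); print(p,o['opening'],o['time_s'])
c=snap('side'); a=c['color'][205:325,230:390,::-1]
cv2.imwrite('pics/g6.png',cv2.resize(a,(800,600),interpolation=cv2.INTER_CUBIC))
W,_=cloud(c,254,318,272,316); s=W[(W[:,2]>.036)&(W[:,2]<.06)]; print(rect(s),s[:,2].max())
E
```

```text
[0.56995538 0.18637288 0.16904533] 1.0004782189411674 22.85
(array([566.9, 186.7]), array([119.1,  52. ]), 12.8) 0.05279664710126786
```

View pics/g6.png

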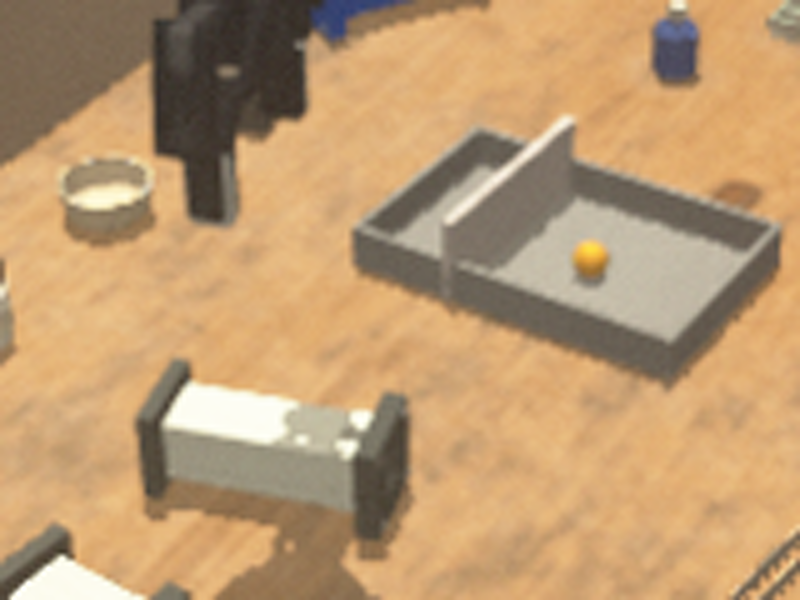

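The tube lies flat and same side up at (275,450), clear of the tray. The ball is in the tray at (590,260), and the gripper is clear of everything.

```bash
python3 -c "
from bench import ctrl
print(ctrl.hand_in())"
```

```text
the job is handed in; nothing more can be done
None
```

The ball came out after four taps and lies in the tray; the long tube is back flat on the bench, same side up and clear of the tray, the shorter tube was left alone, and the job was handed in at about 23 s.

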